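Hang the scale gauge on the snap hook, scale outward

TASK

Take the gauge plate out of its slotted holder and hang it by its crossbar on the stand's hook with the yellow scale facing outward, away from the post. Press it down gently until the bar sits fully home on the hook and the brass spring latch has snapped out over it, then let go; do not force the hook and leave the other things alone.

Things in the scene. Friction and masses are not known exactly. Their poses are not given: they have to be found in the camera images.
- gauge_tab (a point): Centre of the gauge's grip tab, 44 wide, 10 thick, 28 tall; take it across the 44 mm. The gauge is an upright aluminium plate 158 mm tall, about 0.2 kg; this point is 144 mm above its underside. Axes: z up, y along the width, -x out of the marked face (yellow panel with black graduations and red strip; the other face is bare metal).
- gauge_bar (a point): Centre of the gauge's round steel crossbar (8 mm thick, along y), 32 mm below gauge_tab; the bar rests on the hook. The opening for the hook is below it: 54 tall (4 to 58 mm below this point), 28 wide between two side rails, frame 44 wide and 8 thick. Below that a plate 64 wide, 54 tall; above the bar a window 14 tall.
- gauge_front (a point): A point in the air 60 mm straight out of the middle of the gauge's thickness on its marked side, at crossbar height (gauge_bar -60 mm on the gauge's x): tells which way the scale faces.
- holder: Grey slotted block fixed to the bench, 46 x 92 x 22 mm, origin at the centre of its underside; its slot (16 mm deep, floor 6 mm above the bench) holds the gauge upright, slot along the holder's y. It may stand at almost any yaw.
- stand: Steel stand fixed to the bench: base 90 x 90 x 8 mm, slotted post 36 wide, 201 tall. Origin: centre of the base's underside, below the post's front face; z up; -x points outward from the post, as the hook does. The hook sits on a blue carrier clamped by hand up to 12 mm above or below nominal height; that offset is NOT measured and must be felt or seen.
- hook_mark (a point): Fixed point of the stand: centre of the seated crossbar if the hook is at nominal height (30 mm out from the post, 148 mm up); the true seat is up to 12 mm above or below. Hook: prong 10 wide, 6 thick, its underside 10 mm below the seated bar's centre; upturned tip, 34 to 40 mm out from the post, its top 11 mm above that centre. Saddle behind the tip 9 mm deep, rigid.
- keeper (a joint): Travel (m) of the brass spring latch (12 wide) behind the tip: ramp on top, flat underside 3.6 mm above the seated bar's centre. 0 when the hook is empty; about 0.003 while the bar is squeezed past; back to 0 (under 0.0005) with the bar home under it. The bar meets the ramp about 11 mm above its seat; passing takes about 5 to 12 N downward, more than its weight.
- tape_black: Bystander: roll of black tape, 68 mm across, 19 mm high, origin at the centre of its underside.
There are look-alikes about, which are no part of the job. Leave any blue or brown look-alike of the holder alone.

How it is judged:
By the outcome, as a careful person would: the job done as asked, in the order asked, and still so for the second after the job is handed in, with the robot touching nothing.
It also fails if it takes over 48 s, if anything falls off the work surface, if the arm or the gripper's body presses on something with over 40 N, if the wrist force passes 120 N, or if a joint passes its speed limit or range.

ROBOT

A 6-joint arm with a two-finger parallel gripper is mounted at the origin on a cart in front of the work surface, level with it; the furniture and walls round the work are solid. World frame = base frame: x ahead of the robot, y to its left, z up, the work surface at z = 0. Lengths are in m, angles in degrees, forces in N, time in s.
With the tool pointing down it reaches from about 0.3 to 0.75 m from the base axis. Payload 8.5 kg.
Tool frame: the origin (TCP) lies on the mounting face of the last link; the fingertips stand 173 mm ahead of it and the grasp point (between the pads) lies 155 mm ahead of it (env.tips_ahead is the distance from the TCP to the fingertips, in m); x points along the fingers, z is the direction in which the jaws open and shut, and the axes are right-handed (so a half turn about x gives the same grasp; the last joint's range is limited). The gripper opens to 85 mm and grips with 20 to 120 N. Pads are 22 mm wide; open, the fingers measure 114 mm over their backs; the gripper's body (76 mm by 85 mm) begins 54 mm behind the grasp point. The pads swing forward as they close: fully open they stand 13 mm farther back than shut.
Start: joints at [50.747, 21.807, 74.336, -0, 83.858, -12.336], TCP at [0.249, 0.49, 0.405] pointing down, gripper open.
Joint ranges: [-178.18, 178.18], [-50.72, 133.34], [12.68, 142.11], [-81.47, 261.47], [9.98, 163.14], [-165.26, 165.26]. Speed limits (degrees/s): [136.94, 136.94, 180, 180, 180, 180].

INTERFACE

Orientations are given as a 3x3 rotation matrix whose columns are the frame's x, y, z axes.
In Python, from rig import env, optics gives the robot as it stands.
- The arm moves only by the shell command python3 -m inch 'ROWS' [FORCE]. ROWS is JSON, a list of rows, each a list of 3 entries, a list of its own where there are three numbers: the closure, from -1 (fully open) to 1 (shut), then the shift along the tool's x, y, z in units of 30 mm (1.0 is 30 mm), then the turn about the tool's x in units of 5 degrees (1.0 is 5 degrees). In form: [[hand, [x, y, z], yaw], ...]. A call has exactly 8 rows; each row shifts and turns the commanded pose from where the row before left it, along the tool's axes as they then stand; what a row does not reach is not made up. A row lasts 1/12 s, in which the tool goes at most 41.7 mm and 7.16 degrees, less where a joint would pass 70% of its speed; a pose out of reach is approached as far as the arm can. A call is refused whole if a number of a shift passes 1 or a number of a turn 1, either way. A call with a gripper value outside its range is refused whole. The fingers move at their own pace and stop on an object; FORCE is the grip in N (left out, the last holds). Time passes only in rows, so rows that do not move let the fingers close, or fill a call up. It gives the time, the measured TCP pose, the force and the opening at its end, in the units of the state.
- env.observe(): the state, without advancing time (a new reading comes with each control period).
- optics.get_image(name): name is "scene" or "top"; returns the picture (480x640x3 uint8, red, green, blue); there is no depth.
- optics.camera_params(name): a dict with "fx", "fy", "cx", "cy" (pixels), "xyz" and "rotation" of the camera in the world. Camera axes: x right, y down, z forward; pixel columns grow to the right and rows downward; lengths in m; the calibration is good to about 2 mm. A picture is of the moment at which its call begins. camera_params takes no time and is no camera call.
- env.close_job(): hands the job in, once; it reports no verdict.
The state is a dict: "time_s": time; "q": joint angles; "qvel": joint speeds; "joint_efforts": joint torques, N m; "position": TCP position; "tool_rot": TCP orientation; "ft_force": force on the tool from outside, world axes, zero at the start; "wrist_torque": the same for the moment, N m; "grip_width": finger opening in m.
Only numpy, scipy, OpenCV 4.12 (cv2) and the standard library are available. Lean on these libraries where they do the work, as an engineer would, in place of code of your own. Each camera call takes 0.05 s, during which the arm holds its last target.

## Working session

There is one attempt and no reset: what is moved stays moved. The work goes in short steps, Python scripts to look and compute and a shell command to move; the robot and the scene stay as the last step left them, time stands still between calls to the robot, and variables do not carry over. Pictures are saved under pics/ and viewed, and the job is handed in when it is done.

```bash
ls; mkdir -p pics; python3 - <<'E'
from rig import env, optics
import cv2
s=env.observe()
for k in s: print(k,s[k])
print(env.tips_ahead)
for n in("scene","top"):
    p=optics.camera_params(n); print(n,p)
    cv2.imwrite(f"pics/{n}0.png",optics.get_image(n)[:,:,::-1])
E
```

```text
pics
time_s 0.0
q [ 5.07467284e+01  2.18409502e+01  7.43863035e+01  8.12144124e-04
  8.38562462e+01 -1.23367157e+01]
qvel [0.00515391 0.01939689 0.03535181 0.02489021 0.06189561 0.02732318]
joint_efforts [ 4.87647776e-04 -4.48454118e+01 -2.31286705e+01 -1.99832621e-04
  4.65754070e-03 -2.33508717e-05]
position [0.24895874 0.49037413 0.40410284]
tool_rot [[-9.33048578e-04 -8.91665916e-01  4.52693079e-01]
 [-1.11958843e-03  4.52693923e-01  8.91665273e-01]
 [-9.99998938e-01  3.25137083e-04 -1.42068426e-03]]
ft_force [-0.26243162  0.02170416  0.49429985]
wrist_torque [-0.02967139  0.01310649 -0.03556773]
grip_width 0.08542600847901524
0.1734
scene {'fx': 597.5815029043569, 'fy': 597.5815029043569, 'cx': 314.4425088051955, 'cy': 234.8724759576801, 'xyz': array([-0.1589113 ,  0.19874796,  0.52278979]), 'rotation': array([[-0.54662773, -0.3662445 ,  0.75303591],
       [-0.83737437,  0.23745704, -0.49235994],
       [ 0.00151045, -0.89971058, -0.43648436]])}
top {'fx': 446.43904828372746, 'fy': 446.43904828372746, 'cx': 324.9195036961553, 'cy': 240.5004261748739, 'xyz': array([ 0.47546157, -0.2463318 ,  1.00420193]), 'rotation': array([[ 0.009854  , -0.99926354,  0.03708478],
       [-0.99964132, -0.01076775, -0.02452096],
       [ 0.02490222, -0.03682985, -0.99901123]])}
```

View pics/scene0.png

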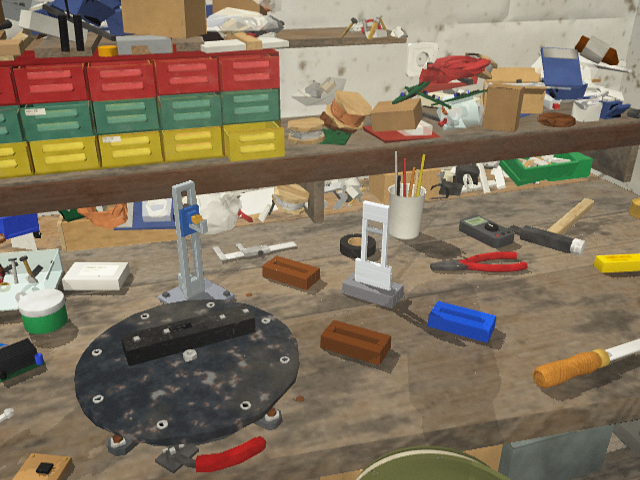

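View pics/top0.png

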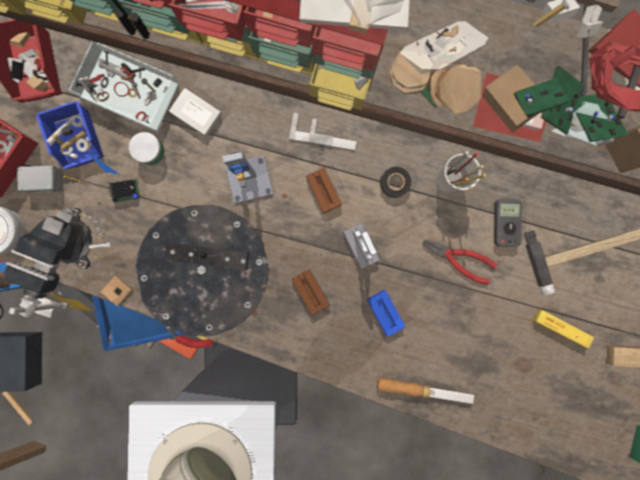

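The top view shows the gauge and grey holder near (362,246) and the stand near (247,178). In the scene view they are at about (373,255) and (190,245). Next I'll enlarge these areas.

```bash
python3 - <<'E'
import cv2,numpy as np
s=cv2.imread('pics/scene0.png');t=cv2.imread('pics/top0.png')
def c(i,x0,y0,w,h,k): return cv2.resize(i[y0:y0+h,x0:x0+w],None,fx=k,fy=k,interpolation=cv2.INTER_CUBIC)
a=c(s,330,190,90,120,5); b=c(s,150,170,90,140,4)
o=np.zeros((600,800,3),np.uint8);o[:600,:400]=a[:600,:400];o[:560,410:770]=b;cv2.imwrite('pics/z1.png',o)
a=c(t,332,210,60,65,6); b=c(t,215,145,65,65,6)
o=np.zeros((400,800,3),np.uint8);o[:390,:360]=a;o[:390,400:790]=b;cv2.imwrite('pics/z2.png',o)
E
```

```text
(no output)
```

View pics/z1.png

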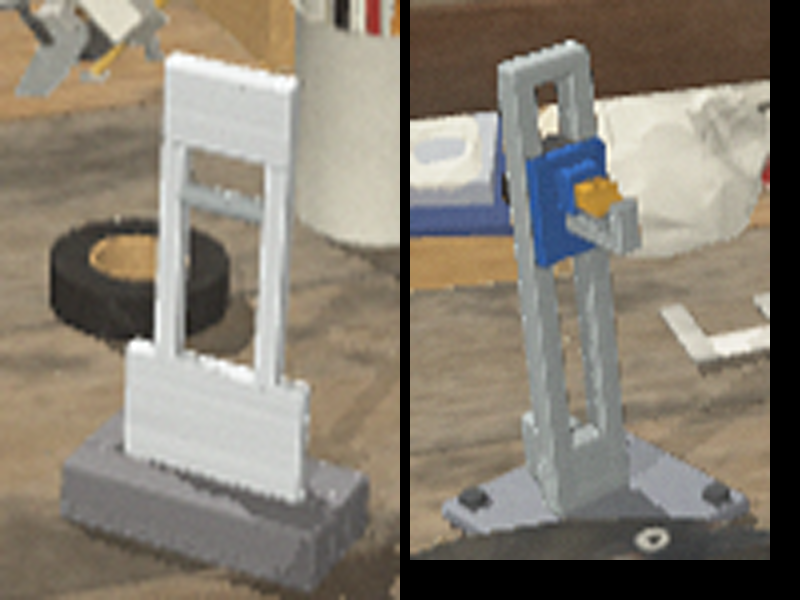

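View pics/z2.png

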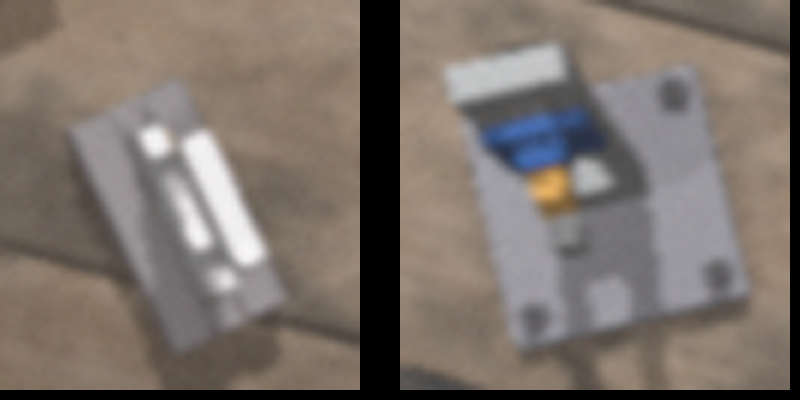

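```bash
cat > h.py <<'E'
import numpy as np,cv2
from rig import env,optics
P={n:optics.camera_params(n) for n in("scene","top")}
def ray(n,uv):
    p=P[n];d=np.array([(uv[0]-p['cx'])/p['fx'],(uv[1]-p['cy'])/p['fy'],1.]);return np.array(p['xyz']),p['rotation']@d
def plane(n,uv,z):
    o,d=ray(n,uv);return o+d*(z-o[2])/d[2]
def proj(n,X):
    p=P[n];c=p['rotation'].T@(np.array(X)-p['xyz']);return np.array([p['fx']*c[0]/c[2]+p['cx'],p['fy']*c[1]/c[2]+p['cy']])
def tri(us,ut):
    o1,d1=ray('scene',us);o2,d2=ray('top',ut);A=np.array([d1,-d2]).T
    s=np.linalg.lstsq(A,o2-o1,rcond=None)[0];a=o1+s[0]*d1;b=o2+s[1]*d2
    return (a+b)/2,np.linalg.norm(a-b)
E
python3 - <<'E'
from h import *
np.set_printoptions(precision=4,suppress=True)
t=cv2.imread('pics/top0.png')
def comps(m,off):
    cs,_=cv2.findContours(m,cv2.RETR_EXTERNAL,cv2.CHAIN_APPROX_NONE)
    return [c+np.array(off) for c in cs if cv2.contourArea(c)>4]
x0,y0,x1,y1=332,210,392,275
r=t[y0:y1,x0:x1]; k=4
big=cv2.resize(r,None,fx=k,fy=k,interpolation=cv2.INTER_CUBIC)
m=(big.min(2)>175).astype(np.uint8)*255
for c in comps(m,(0,0)):
    rr=cv2.minAreaRect(c);b=(cv2.boxPoints(rr)+.5)/k-.5+[x0,y0]
    W=np.array([plane('top',q,.164) for q in b]);
    print('white',b.mean(0),np.array(rr[1])/k,'ctr',W.mean(0),'edges',W[1]-W[0],W[2]-W[1])
def fit(img,box,lo,hi,z,name):
    x0,y0,x1,y1=box;k=4
    big=cv2.resize(img[y0:y1,x0:x1],None,fx=k,fy=k,interpolation=cv2.INTER_CUBIC)
    hsv=cv2.cvtColor(big,cv2.COLOR_BGR2HSV)
    m=cv2.inRange(hsv,lo,hi);m=cv2.morphologyEx(m,cv2.MORPH_OPEN,np.ones((7,7)))
    cs,_=cv2.findContours(m,cv2.RETR_EXTERNAL,cv2.CHAIN_APPROX_NONE)
    c=max(cs,key=cv2.contourArea);rr=cv2.minAreaRect(c);b=(cv2.boxPoints(rr)+.5)/k-.5+[x0,y0]
    W=np.array([plane('top',q,z) for q in b]);e1=W[1]-W[0];e2=W[2]-W[1]
    print(name,b.tolist());print(W.mean(0),np.linalg.norm(e1),np.linalg.norm(e2),np.degrees(np.arctan2(e1[1],e1[0])),np.degrees(np.arctan2(e2[1],e2[0])))
    cv2.imwrite(f'pics/m_{name}.png',m)
h=cv2.cvtColor(t,cv2.COLOR_BGR2HSV)
print(h[235,348],h[255,362],h[250,385],h[195,235],h[190,262],h[165,290])
fit(t,(332,210,392,275),(0,0,90),(180,35,255),.022,'holder')
fit(t,(215,145,280,210),(100,0,100),(140,60,255),.008,'stand')
E
```

```text
white [369.    256.125] [3.4659 3.3541] ctr [ 0.4781 -0.3504  0.164 ] edges [ 0.0029 -0.0057  0.    ] [-0.0058 -0.003   0.    ]
white [362.925 245.475] [12.0748  3.8013] ctr [ 0.498  -0.3388  0.164 ] edges [ 0.0033 -0.0064  0.    ] [-0.0203 -0.0104  0.    ]
white [368.7384 242.7457] [24.0609  5.5176] ctr [ 0.5033 -0.3497  0.164 ] edges [ 0.0045 -0.0095  0.    ] [-0.0411 -0.0193  0.    ]
white [357.4  233.05] [5.2548 4.3603] ctr [ 0.5214 -0.3282  0.164 ] edges [ 0.0038 -0.0074  0.    ] [-0.0088 -0.0045  0.    ]
[165  10 153] [165  10 107] [ 14  53 136] [125  10 153] [128  13 161] [ 15  56 156]
holder [[341.6090078353882, 231.21980667114258], [362.5609016418457, 221.09698104858398], [381.1957015991211, 259.6666831970215], [360.2438087463379, 269.7895088195801]]
[ 0.5019 -0.351   0.022 ] 0.05155800750012946 0.09451129957789414 -63.59157773935343 -153.76816157795346
stand [[225.21611404418945, 165.02351188659668], [263.1543426513672, 155.77028465270996], [272.3710746765137, 193.55887603759766], [234.43284606933594, 202.81210327148438]]
[ 0.6476 -0.0993  0.008 ] 0.08707487126098576 0.0875688145915732 -75.26110287277666 -165.57733715496437
```

Tab centre is (0.503,-0.350), 45x10 mm, with its width at about 25° yaw, which fits the given sizes and lies over the holder at (0.502,-0.351). The stand base measures 87x88 mm. The scene camera sees the bare face, so the scale points away from it. Next I'll measure the hook height.

```bash
python3 - <<'E'
from h import *
np.set_printoptions(precision=4,suppress=True)
s=cv2.imread('pics/scene0.png');t=cv2.imread('pics/top0.png')
# predicted positions
O=np.array([.6476,-.0993,0]);y=np.radians(14.6);R=np.array([[np.cos(y),-np.sin(y),0],[np.sin(y),np.cos(y),0],[0,0,1]])
out=[]
for off in(-.012,0,.012):
    print(off,'tiptop',proj('scene',O+R@[-.037,0,.159+off]),proj('top',O+R@[-.037,0,.159+off]))
print('posttop',proj('scene',O+R@[0,0,.201]),proj('top',O+R@[0,0,.201]))
for c in([-.045,-.045,.008],[-.045,.045,.008],[.045,.045,.008],[.045,-.045,.008]): print(proj('scene',O+R@c),proj('top',O+R@c))
def c(i,x0,y0,w,h,k): return cv2.resize(i[y0:y0+h,x0:x0+w],None,fx=k,fy=k,interpolation=cv2.INTER_CUBIC)
o=np.zeros((600,800,3),np.uint8);o[:600,:480]=c(s,172,196,40,50,12);o[:576,490:800]=c(t,226,158,26,48,12)[:,:310];cv2.imwrite('pics/z3.png',o)
E
```

```text
-0.012 tiptop [204.7182 223.429 ] [242.8889 185.2727]
0 tiptop [204.085  216.1165] [241.8843 184.2569]
0.012 tiptop [203.4443 208.7175] [240.8507 183.212 ]
posttop [186.3334 183.6767] [233.2769 160.6517]
[236.2135 293.1775] [273.2433 193.9247]
[191.8746 315.769 ] [233.9317 203.5344]
[157.9277 295.027 ] [224.4132 164.5867]
[201.9026 274.8227] [263.6481 155.1186]
```

View pics/z3.png

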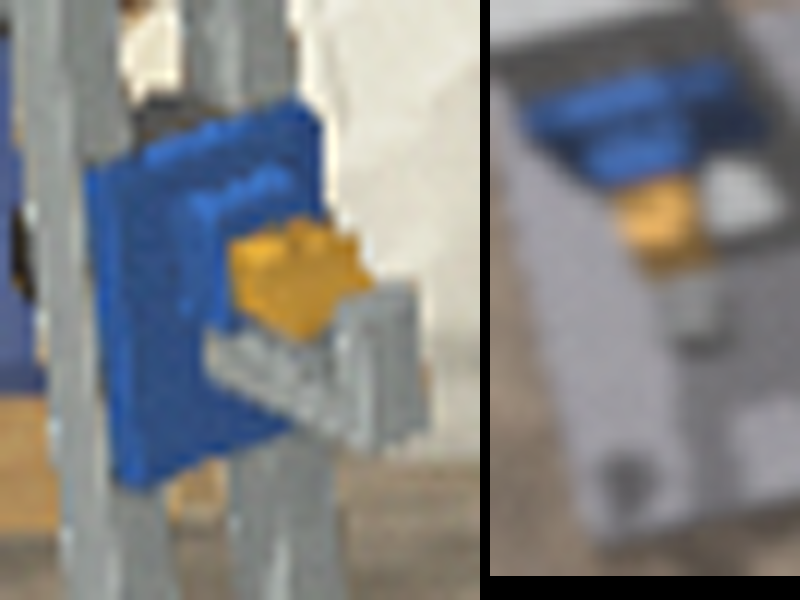

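```bash
python3 - <<'E'
from h import *
np.set_printoptions(precision=4,suppress=True)
O=np.array([.6476,-.0993,0]);y=np.radians(14.6);R=np.array([[np.cos(y),-np.sin(y),0],[np.sin(y),np.cos(y),0],[0,0,1]])
for us,ut in(((203.0,220),(242.4,182)),((203,220),(242.4,183)),((203.5,220),(242.4,182))):
    X,e=tri(us,ut);print('tip',X,e,R.T@(X-O))
# post top front edge corners: scene zoom(z1) and top zoom(z2)
for us,ut in((((500-410)/4+150,170+70/4),(215+55/6,145+103/6)),(((588-410)/4+150,170+45/4),(215+170/6,145+75/6))):
    X,e=tri(us,ut);print('post',X,e,R.T@(X-O))
# stand base corners from top, z2 zoom
for q in((520,350),(748,297),(690,68)):
    X=plane('top',(215+(q[0]-400)/6-.5,145+q[1]/6-.5),.008);print('corner',X,R.T@(X-O))
s=cv2.imread('pics/scene0.png');t=cv2.imread('pics/top0.png')
for n,i,b in(('s',s,(170,190,215,245)),('t',t,(226,158,256,200))):
    h=cv2.cvtColor(i[b[1]:b[3],b[0]:b[2]],cv2.COLOR_BGR2HSV)
    m=cv2.inRange(h,(12,120,120),(30,255,255));M=cv2.moments(m,True);print(n,M['m10']/M['m00']+b[0],M['m01']/M['m00']+b[1],M['m00'])
E
```

```text
tip [ 0.6174 -0.1084  0.1506] 0.00044762370412361225 [-0.0315 -0.0012  0.1506]
tip [ 0.6156 -0.1081  0.1513] 0.00043953308714181555 [-0.0332 -0.0005  0.1513]
tip [ 0.6172 -0.1087  0.1507] 0.0011775867789015628 [-0.0318 -0.0014  0.1507]
post [ 0.6464 -0.0799  0.1988] 0.005697305309443376 [0.0037 0.0191 0.1988]
post [ 0.6545 -0.1161  0.199 ] 0.0018740068081994625 [ 0.0024 -0.018   0.199 ]
corner [ 0.5943 -0.0683  0.008 ] [-0.0438  0.0434  0.008 ]
corner [ 0.6152 -0.1525  0.008 ] [-0.0448 -0.0434  0.008 ]
corner [ 0.7008 -0.1297  0.008 ] [ 0.0439 -0.0428  0.008 ]
s 185.82089552238807 225.6492537313433 134.0
t 240.06451612903226 176.06451612903226 31.0
```

```bash
python3 -m inch '[[-1,[0,-0.92,-0.96],0],[-1,[0,-0.92,-0.96],0],[-1,[0,-0.92,-0.96],0],[-1,[0,-0.92,-0.96],0],[-1,[0,-0.92,-0.96],0],[-1,[0,-0.92,-0.96],0],[-1,[0,-0.92,-0.96],0],[-1,[0,-0.92,-0.96],0]]' 60
```

```text
time_s: 0.77
position: [0.3414, 0.1832, 0.4046]
tool_rot: [[-0.0, -0.892, 0.452], [-0.0, 0.452, 0.892], [-1.0, 0.0, -0.0]]
ft_force: [2.3, 0.6, 0.5]
grip_width: 0.0854
```

```bash
python3 -m inch '[[-1,[0,-0.92,-0.96],0],[-1,[0,-0.92,-0.96],0],[-1,[0,-0.92,-0.96],0],[-1,[0,-0.92,-0.96],0],[-1,[0,-0.92,-0.96],0],[-1,[0,-0.92,-0.96],0],[-1,[0,-0.92,-0.96],0],[-1,[0,-0.92,-0.96],0]]'; python3 -m inch '[[-1,[0,-0.92,-0.96],0],[-1,[0,-0.92,-0.96],0],[-1,[0,-0.92,-0.96],0],[-1,[0,-0.92,-0.96],0],[-1,[0,-0.92,-0.96],1],[-1,[0,0,0],1],[-1,[0,0,0],1],[-1,[0,0,0],1]]';  python3 -m inch '[[-1,[0,0,0],1],[-1,[0,0,0],1],[-1,[0,0,0],1],[-1,[0,0,0],0.5],[-1,[0,0,0],0],[-1,[0,0,0],0],[-1,[0,0,0],0],[-1,[0,0,0],0]]'; python3 - <<'E'
from rig import env
import numpy as np
s=env.observe();R=np.array(s['tool_rot']);p=np.array(s['position'])
print(p,R,R.T@(np.array([.5033,-.3497,.302])-p)/.03,np.degrees(np.arctan2(R[1,2],R[0,2])))
E
```

```text
time_s: 1.43
position: [0.4341, -0.1225, 0.4046]
tool_rot: [[-0.0, -0.891, 0.453], [0.0, 0.453, 0.891], [-1.0, 0.0, 0.0]]
ft_force: [0.6, 1.4, 0.5]
grip_width: 0.0855
time_s: 2.1
position: [0.492, -0.3121, 0.4038]
tool_rot: [[-0.001, -0.679, 0.734], [0.001, 0.734, 0.679], [-1.0, 0.002, -0.0]]
ft_force: [-0.8, -0.7, -0.9]
grip_width: 0.0852
time_s: 2.77
position: [0.492, -0.3113, 0.4046]
tool_rot: [[-0.0, -0.433, 0.902], [0.0, 0.902, 0.433], [-1.0, 0.0, -0.0]]
ft_force: [-0.0, 0.5, -0.5]
grip_width: 0.0856
[ 0.49199333 -0.31125703  0.40462558] [[-1.80149254e-04 -4.32723749e-01  9.01526552e-01]
 [ 1.50311324e-04  9.01526545e-01  4.32723775e-01]
 [-9.99999972e-01  2.13464515e-04 -9.73660549e-05]] [ 3.42059195 -1.31906438 -0.21439759] 25.640542505598923
```

```bash
python3 -m inch '[[-1,[0,-0.66,-0.1],0],[-1,[0,-0.66,-0.11],0],[-1,[0,0,0],0],[-1,[0.6,0,0],0],[-1,[0.6,0,0],0],[-1,[0,0,0],0],[-1,[0,0,0],0],[-1,[0,0,0],0]]'; python3 - <<'E'
from h import *
cv2.imwrite('pics/top1.png',optics.get_image('top')[:,:,::-1]);i=optics.get_image('scene')[:,:,::-1]
cv2.imwrite('pics/scene1.png',i)
t=cv2.imread('pics/top1.png')
o=np.zeros((600,800,3),np.uint8);o[:600,:400]=cv2.resize(i[120:320,300:433],(400,600));o[:400,400:]=cv2.resize(t[180:300,300:420],(400,400));cv2.imwrite('pics/z4.png',o)
E
```

```text
time_s: 3.43
position: [0.5035, -0.3496, 0.3699]
tool_rot: [[0.001, -0.432, 0.902], [-0.001, 0.902, 0.432], [-1.0, -0.001, 0.0]]
ft_force: [0.1, -0.7, -0.6]
grip_width: 0.0854
```

View pics/z4.png

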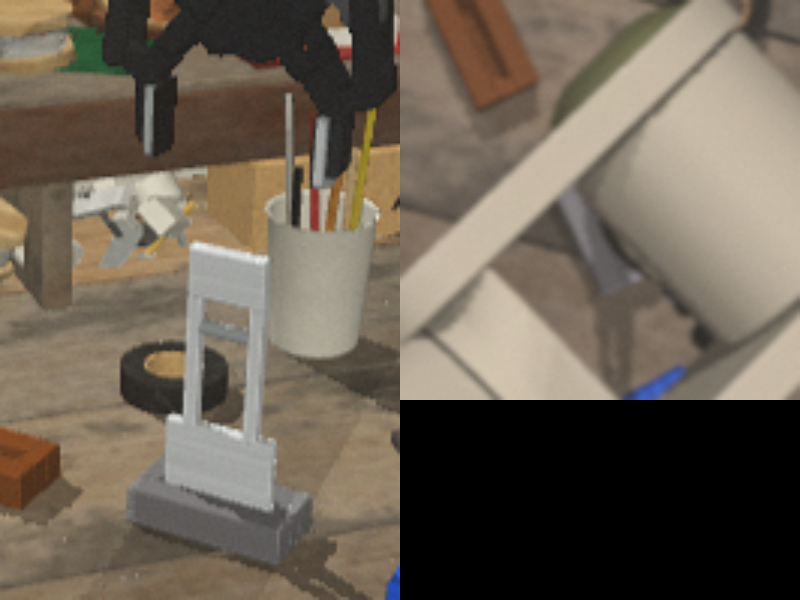

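The fingers straddle the tab: fingertips at zoomed (153,150) and (322,185), tab centred at (228,275). Now I'll descend and grip.

```bash
python3 -m inch '[[-1,[0.5,0,0],0],[-1,[0.6,0,0],0],[-1,[0.6,0,0],0],[-1,[0.55,0,0],0],[-1,[0,0,0],0],[-0.3,[0,0,0],0],[0.0,[0,0,0],0],[0.3,[0,0,0],0]]' 60;python3 -m inch '[[0.6,[0,0,0],0],[0.8,[0,0,0],0],[1,[0,0,0],0],[1,[0,0,0],0],[1,[0,0,0],0],[1,[0,0,0],0],[1,[0,0,0],0],[1,[0,0,0],0]]' 60
```

```text
time_s: 4.2
position: [0.5036, -0.3498, 0.3028]
tool_rot: [[0.002, -0.432, 0.902], [-0.002, 0.902, 0.432], [-1.0, -0.003, 0.001]]
ft_force: [-0.6, -0.0, -1.5]
grip_width: 0.0517
time_s: 4.87
position: [0.5037, -0.3497, 0.3028]
tool_rot: [[0.002, -0.432, 0.902], [-0.002, 0.902, 0.432], [-1.0, -0.003, 0.001]]
ft_force: [-0.1, 0.6, 7.5]
grip_width: 0.043
```

```bash
python3 -m inch '[[1,[-0.2,0,0],0],[1,[-0.3,0,0],0],[1,[-0.4,0,0],0],[1,[-0.5,0,0],0],[1,[-0.6,0,0],0],[1,[-0.6,0,0],0],[1,[-0.6,0,0],0],[1,[0,0,0],0]]';python3 -m inch '[[1,[0,0,0],1],[1,[0,0,0],1],[1,[0,0,0],1],[1,[0,0,0],1],[1,[0,0,0],1],[1,[0,0,0],1],[1,[0,0,0],1],[1,[0,0,0],1]]';python3 -m inch '[[1,[0,0,0],1],[1,[0,0,0],1],[1,[0,0,0],1],[1,[0,0,0],1],[1,[0,0,0],1],[1,[0,0,0],1],[1,[0,0,0],1],[1,[0,0,0],1]]';python3 -m inch '[[1,[0,0,0],1],[1,[0,0,0],1],[1,[0,0,0],1],[1,[0,0,0],1],[1,[0,0,0],0.2],[1,[0,0,0],0],[1,[0,0,0],0],[1,[0,0,0],0]]'
python3 - <<'E'
from h import *
s=env.observe();R=np.array(s['tool_rot']);p=np.array(s['position'])
print(p,R.T@(np.array([.552,-.124,.40])-p)/.03,np.degrees(np.arctan2(R[1,2],R[0,2])),s['q'])
i=optics.get_image('scene')[:,:,::-1]
cv2.imwrite('pics/scene2.png',i)
E
```

```text
time_s: 5.53
position: [0.5033, -0.3496, 0.4015]
tool_rot: [[0.005, -0.432, 0.902], [-0.005, 0.902, 0.432], [-1.0, -0.007, 0.002]]
ft_force: [-0.1, -0.9, -0.3]
grip_width: 0.0433
time_s: 6.2
position: [0.5033, -0.3497, 0.3963]
tool_rot: [[-0.001, 0.253, 0.967], [0.001, 0.967, -0.253], [-1.0, 0.001, -0.001]]
ft_force: [0.4, 0.4, -2.4]
grip_width: 0.0429
time_s: 6.87
position: [0.5033, -0.3497, 0.3963]
tool_rot: [[-0.001, 0.816, 0.578], [0.001, 0.578, -0.816], [-1.0, -0.0, -0.002]]
ft_force: [0.3, 0.3, -1.7]
grip_width: 0.043
time_s: 7.53
position: [0.5034, -0.3497, 0.397]
tool_rot: [[-0.0, 0.967, 0.253], [0.0, 0.253, -0.967], [-1.0, -0.0, -0.0]]
ft_force: [-0.2, 0.1, -1.1]
grip_width: 0.0434
[ 0.5033897  -0.34970737  0.39700813] [-0.09841559  3.47417479 -6.86732275] -75.31901632961572 [-4.58395891e+01  2.85324139e+01  6.44079950e+01 -1.81702816e-03
  8.70799425e+01  2.94795184e+01]
```

View pics/scene2.png

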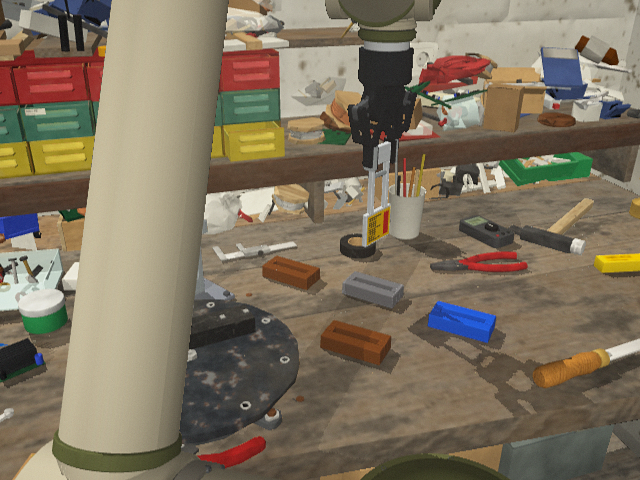

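The grey holder is empty, the gauge is held upright, and the yellow scale at (377,225) now faces the robot side. That will be outward at the stand. Moving to a point in front of the hook.

```bash
python3 -m inch '[[1,[0,0.3,-0.6],0],[1,[0,0.43,-0.87],0],[1,[0,0.43,-0.87],0],[1,[0,0.43,-0.87],0],[1,[0,0.43,-0.87],0],[1,[0,0.43,-0.87],0],[1,[0,0.43,-0.87],0],[1,[0,0.35,-0.7],0]]';python3 -m inch '[[1,[0,0.2,-0.35],0],[1,[0,0,0],0],[1,[0,0,0],0],[1,[0,0,0],0],[1,[0,0,0],0],[1,[0,0,0],0],[1,[0,0,0],0],[1,[0,0,0],0]]'
python3 - <<'E'
from h import *
s=env.observe();print(s['position'],s['q'])
i=optics.get_image('scene')[:,:,::-1];t=optics.get_image('top')[:,:,::-1]
cv2.imwrite('pics/scene3.png',i);cv2.imwrite('pics/top3.png',t)
o=np.zeros((480,800,3),np.uint8);o[:,:400]=cv2.resize(i[120:360,90:290],(400,480));o[:,400:]=cv2.resize(t[110:302,170:330],(400,480));cv2.imwrite('pics/z5.png',o)
E
```

```text
time_s: 8.25
position: [0.548, -0.134, 0.3973]
tool_rot: [[0.0, 0.967, 0.254], [0.0, 0.254, -0.967], [-1.0, 0.0, -0.0]]
ft_force: [0.3, -0.0, -1.9]
grip_width: 0.0427
time_s: 8.92
position: [0.551, -0.1248, 0.3972]
tool_rot: [[-0.0, 0.968, 0.251], [0.0, 0.251, -0.968], [-1.0, -0.0, -0.0]]
ft_force: [-0.9, 0.3, -1.8]
grip_width: 0.0427
[ 0.55102918 -0.12483339  0.39717142] [-2.47674745e+01  2.36296296e+01  7.26742711e+01 -2.95275830e-03
  8.37035550e+01  5.06889150e+01]
```

View pics/z5.png

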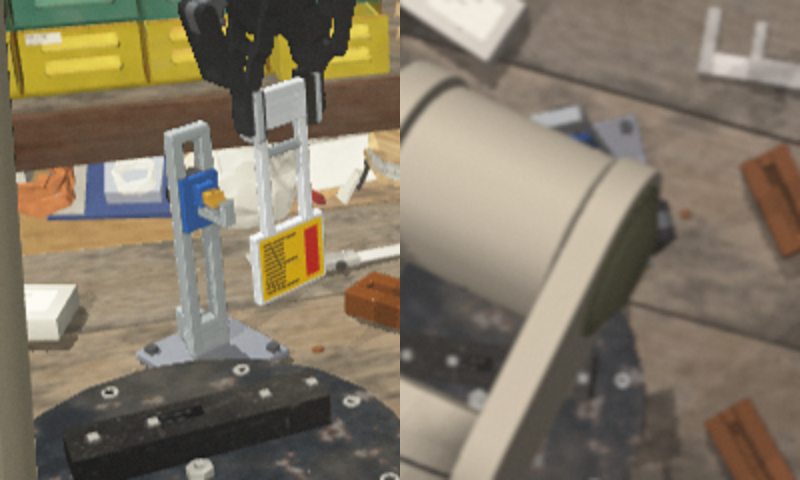

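The scene view is clear: crossbar at about (232,193), hook tip at about (202,222), yellow face outward. The top view is blocked by the arm. I'll check the scene camera's bias against the held gauge and refine the hook pixels.

```bash
python3 - <<'E'
from h import *
np.set_printoptions(precision=2,suppress=True)
T=np.array([.5510,-.1248,.3972]);y=np.radians(14.6);R=np.array([[np.cos(y),-np.sin(y),0],[np.sin(y),np.cos(y),0],[0,0,1]])
B=T-[0,0,.1848]
for nm,d in(('bar',[0,0,0]),('barL front',[-.004,.014,0]),('barR',[-.004,-.014,0]),('tabtopL',[-.005,.022,.046]),('tabtopR',[-.005,-.022,.046]),('botL',[-.004,.032,-.112]),('botR',[-.004,-.032,-.112]),('plate TL',[-.004,.032,-.058]),('plateTR',[-.004,-.032,-.058])):
    print(nm,proj('scene',B+R@d))
s=cv2.imread('pics/scene3.png')
def c(i,x0,y0,w,h,k): return cv2.resize(i[y0:y0+h,x0:x0+w],None,fx=k,fy=k,interpolation=cv2.INTER_CUBIC)
o=c(s,170,152,90,130,4.6);cv2.imwrite('pics/z6.png',o)
# disc: where is gauge foot when 58 out, z=.05 in top0
O=np.array([.651,-.0985,0])
for out in(.03,.058,.1):
  for yy in(-.032,.032): print('foot',out,yy,proj('top',O+R@[-out,yy,.045]))
E
```

```text
bar [229.71 193.39]
barL front [223.78 196.95]
barR [239.26 191.36]
tabtopL [217.35 166.63]
tabtopR [242.36 158.75]
botL [219.11 273.11]
botR [252.31 257.57]
plate TL [216.46 239.26]
plateTR [250.69 224.94]
foot 0.03 -0.032 [263.79 184.63]
foot 0.03 0.032 [234.77 191.7 ]
foot 0.058 -0.032 [266.89 197.2 ]
foot 0.058 0.032 [237.85 204.3 ]
foot 0.1 -0.032 [271.56 216.1 ]
foot 0.1 0.032 [242.49 223.25]
```

View pics/z6.png

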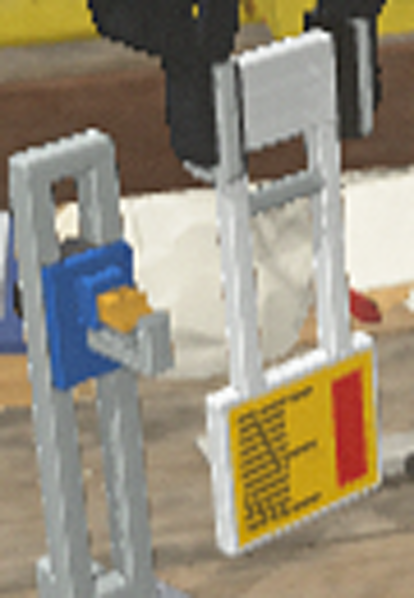

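```bash
python3 - <<'E'
from h import *
np.set_printoptions(precision=4,suppress=True)
y=np.radians(14.6);ex=np.array([np.cos(y),np.sin(y),0])
o,d=ray('scene',(205.3,227.3))
for f in((.6134,-.1088),(.611,-.1095),(.609,-.110)):
    n=ex[:2]; k=((np.array(f)-o[:2])@n)/(d[:2]@n);X=o+k*d;print(f,X)
E
```

```text
(0.6134, -0.1088) [ 0.6136 -0.1098  0.1396]
(0.611, -0.1095) [ 0.6108 -0.1086  0.141 ]
(0.609, -0.11) [ 0.6084 -0.1077  0.1422]
```

```bash
python3 -m inch '[[1,[0,0.4,0],0],[1,[0,0.5,0],0],[1,[0,0.46,0],0],[1,[0.4,0,0],0],[1,[0.6,0,0],0],[1,[0.6,0,0],0],[1,[0,0,0],0],[1,[0,0,0],0]]'
cat > look.py <<'E'
import sys
from h import *
s=env.observe();print(np.round(s['position'],4),np.round(s['ft_force'],2))
i=optics.get_image('scene')[:,:,::-1]
cv2.imwrite(f'pics/scene{sys.argv[1]}.png',i)
cv2.imwrite(f'pics/zz{sys.argv[1]}.png',cv2.resize(i[150:270,160:260],None,fx=5,fy=5,interpolation=cv2.INTER_CUBIC))
E
python3 look.py 4
```

```text
time_s: 9.68
position: [0.5907, -0.1141, 0.349]
tool_rot: [[-0.001, 0.968, 0.252], [0.001, 0.252, -0.968], [-1.0, -0.001, -0.001]]
ft_force: [0.6, -0.7, -1.0]
grip_width: 0.0434
[ 0.5907 -0.1141  0.349 ] [ 0.61 -0.65 -0.98]
```

View pics/zz4.png

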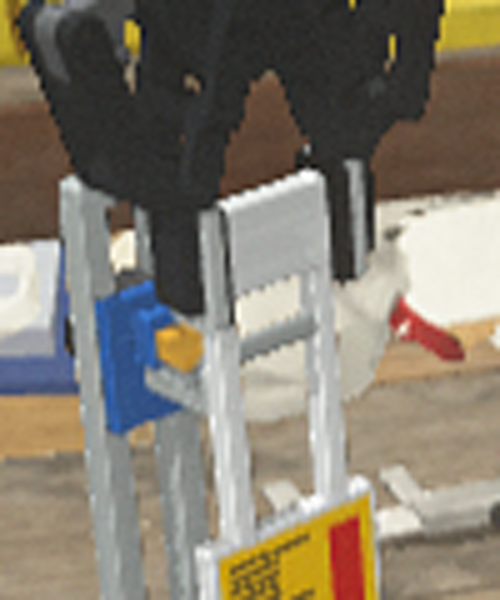

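The crossbar at zoomed (277,335) is level above the hook, whose tip is hidden behind the left rail. Moving in along the hook.

```bash
python3 -m inch '[[1,[0,0.2,0],0],[1,[0,0.2,0],0],[1,[0,0.2,0],0],[1,[0,0.2,0],0],[1,[0,0.15,0],0],[1,[0,0.05,0],0],[1,[0,0,0],0],[1,[0,0,0],0]]'
python3 look.py 5
```

```text
time_s: 10.4
position: [0.6196, -0.1065, 0.3491]
tool_rot: [[-0.0, 0.968, 0.252], [0.0, 0.252, -0.968], [-1.0, -0.0, -0.0]]
ft_force: [0.6, 0.5, -2.0]
grip_width: 0.0434
[ 0.6196 -0.1065  0.3491] [ 0.56  0.47 -2.  ]
```

View pics/zz5.png

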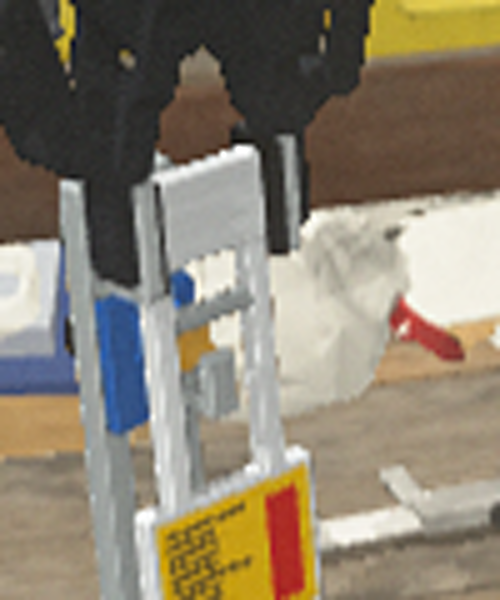

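The hook tip shows at zoomed (220,375), centred inside the opening, with the bar above it at (213,312). Lowering gently while watching the force.

```bash
python3 -m inch '[[1,[0,0.08,0],0],[1,[0.1,0,0],0],[1,[0.1,0,0],0],[1,[0.05,0,0],0],[1,[0,0,0],0],[1,[0,0,0],0],[1,[0,0,0],0],[1,[0,0,0],0]]'
python3 look.py 6
```

```text
time_s: 11.12
position: [0.6218, -0.106, 0.3415]
tool_rot: [[-0.001, 0.968, 0.252], [0.0, 0.252, -0.968], [-1.0, -0.001, -0.0]]
ft_force: [-3.8, -0.9, -1.3]
grip_width: 0.0429
[ 0.6218 -0.106   0.3415] [-3.75 -0.9  -1.27]
```

View pics/zz6.png

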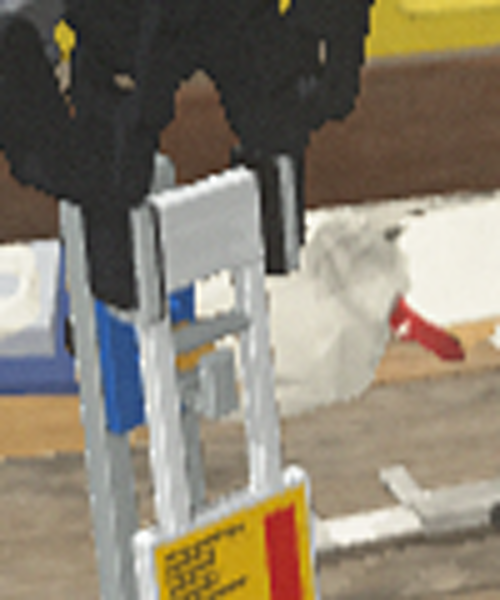

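```bash
python3 -m inch '[[1,[0,0,0],0],[1,[0,0,0],0],[1,[0,0,0],0],[1,[0,0,0],0],[1,[0,0,0],0],[1,[0,0,0],0],[1,[0,0,0],0],[1,[0,0,0],0]]'; python3 -m inch '[[1,[0,-0.03,0],0],[1,[0,0,0],0],[1,[0,0,0],0],[1,[0,0,0],0],[1,[0,0,0],0],[1,[0,0,0],0],[1,[0,0,0],0],[1,[0,0,0],0]]'
```

```text
time_s: 11.83
position: [0.6219, -0.1059, 0.3417]
tool_rot: [[-0.0, 0.968, 0.252], [0.0, 0.252, -0.968], [-1.0, -0.0, -0.0]]
ft_force: [-3.7, -0.4, -1.7]
grip_width: 0.0431
time_s: 12.5
position: [0.6211, -0.1061, 0.3418]
tool_rot: [[0.001, 0.968, 0.252], [-0.0, 0.252, -0.968], [-1.0, 0.001, 0.0]]
ft_force: [-0.5, 0.2, -1.6]
grip_width: 0.0431
```

```bash
python3 -m inch '[[1,[0.05,0,0],0],[1,[0.05,0,0],0],[1,[0,0,0],0],[1,[0,0,0],0],[1,[0,0,0],0],[1,[0,0,0],0],[1,[0,0,0],0],[1,[0,0,0],0]]'; python3 -m inch '[[1,[0.05,0,0],0],[1,[0,0,0],0],[1,[0,0,0],0],[1,[0,0,0],0],[1,[0,0,0],0],[1,[0,0,0],0],[1,[0,0,0],0],[1,[0,0,0],0]]'
```

```text
time_s: 13.17
position: [0.6211, -0.1062, 0.3387]
tool_rot: [[-0.0, 0.968, 0.252], [-0.0, 0.252, -0.968], [-1.0, -0.0, 0.0]]
ft_force: [-3.5, -2.0, 1.9]
grip_width: 0.0427
time_s: 13.83
position: [0.6211, -0.1061, 0.3371]
tool_rot: [[-0.0, 0.968, 0.252], [0.0, 0.252, -0.968], [-1.0, -0.0, -0.0]]
ft_force: [-4.4, -2.3, 2.4]
grip_width: 0.0432
```

```bash
python3 look.py 7
```

```text
[ 0.6211 -0.1061  0.3371] [-4.35 -2.33  2.44]
```

View pics/zz7.png

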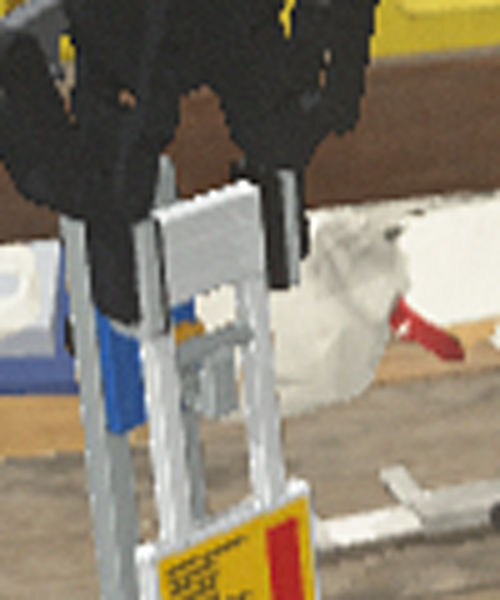

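```bash
python3 -m inch '[[1,[0,-0.03,0],0],[1,[0,0,0],0],[1,[0,0,0],0],[1,[0,0,0],0],[1,[0,0,0],0],[1,[0,0,0],0],[1,[0,0,0],0],[1,[0,0,0],0]]'; python3 -m inch '[[1,[0,-0.03,0],0],[1,[0,0,0],0],[1,[0,0,0],0],[1,[0,0,0],0],[1,[0,0,0],0],[1,[0,0,0],0],[1,[0,0,0],0],[1,[0,0,0],0]]'
python3 - <<'E'
import cv2
i=cv2.imread('pics/scene7.png')[205:240,185:220];cv2.imwrite('pics/z7.png',cv2.resize(i,None,fx=16,fy=16,interpolation=cv2.INTER_NEAREST))
E
```

```text
time_s: 14.55
position: [0.6202, -0.1063, 0.3372]
tool_rot: [[0.0, 0.968, 0.252], [0.0, 0.252, -0.968], [-1.0, 0.0, -0.0]]
ft_force: [-1.9, -1.8, -0.4]
grip_width: 0.043
time_s: 15.22
position: [0.6196, -0.1065, 0.3372]
tool_rot: [[0.001, 0.968, 0.252], [0.0, 0.252, -0.968], [-1.0, 0.001, 0.0]]
ft_force: [5.4, 0.4, -2.7]
grip_width: 0.0429
```

View pics/z7.png

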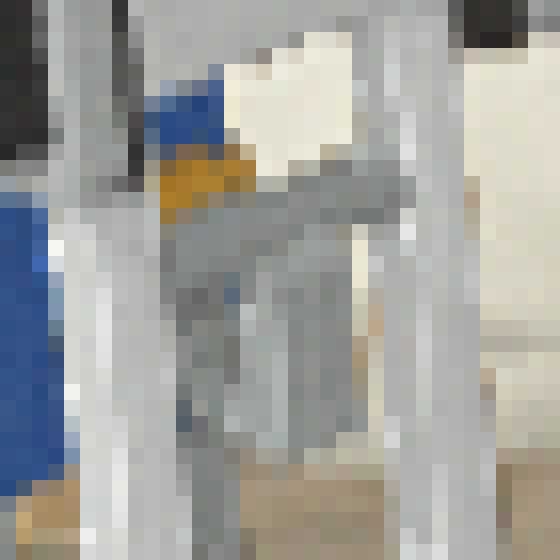

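The bar is trapped between the tip (at x=0.6196 the force is +5.4 N) and the keeper ramp (at x=0.6211 it is -4.4 N), so it is centred near x=0.6202. Pressing down in small steps.

```bash
python3 -m inch '[[1,[0,0.02,0],0],[1,[0,0,0],0],[1,[0.03,0,0],0],[1,[0.03,0,0],0],[1,[0,0,0],0],[1,[0,0,0],0],[1,[0,0,0],0],[1,[0,0,0],0]]'; python3 -m inch '[[1,[0.03,0,0],0],[1,[0.03,0,0],0],[1,[0,0,0],0],[1,[0,0,0],0],[1,[0,0,0],0],[1,[0,0,0],0],[1,[0,0,0],0],[1,[0,0,0],0]]'
```

```text
time_s: 15.88
position: [0.6198, -0.1063, 0.3366]
tool_rot: [[0.002, 0.968, 0.252], [-0.001, 0.252, -0.968], [-1.0, 0.001, 0.001]]
ft_force: [1.9, 0.7, 5.8]
grip_width: 0.043
time_s: 16.55
position: [0.6199, -0.1064, 0.335]
tool_rot: [[0.002, 0.968, 0.252], [-0.001, 0.252, -0.968], [-1.0, 0.002, 0.001]]
ft_force: [2.0, 0.3, 7.9]
grip_width: 0.0428
```

```bash
python3 -m inch '[[1,[0.03,0.01,0],0],[1,[0.03,0,0],0],[1,[0,0,0],0],[1,[0,0,0],0],[1,[0,0,0],0],[1,[0,0,0],0],[1,[0,0,0],0],[1,[0,0,0],0]]'; python3 -m inch '[[1,[0.03,0,0],0],[1,[0.03,0,0],0],[1,[0,0,0],0],[1,[0,0,0],0],[1,[0,0,0],0],[1,[0,0,0],0],[1,[0,0,0],0],[1,[0,0,0],0]]'
```

```text
time_s: 17.22
position: [0.6202, -0.1064, 0.3321]
tool_rot: [[0.0, 0.968, 0.252], [-0.0, 0.252, -0.968], [-1.0, 0.0, 0.0]]
ft_force: [2.6, -0.1, 5.1]
grip_width: 0.0432
time_s: 17.88
position: [0.6202, -0.1064, 0.3297]
tool_rot: [[-0.0, 0.968, 0.252], [0.0, 0.252, -0.968], [-1.0, -0.0, -0.0]]
ft_force: [3.4, 0.3, -0.3]
grip_width: 0.0433
```

```bash
python3 -m inch '[[1,[0.03,0.015,0],0],[1,[0.03,0,0],0],[1,[0,0,0],0],[1,[0,0,0],0],[1,[0,0,0],0],[1,[0,0,0],0],[1,[0,0,0],0],[1,[0,0,0],0]]'; python3 -m inch '[[1,[0.03,0,0],0],[1,[0.02,0,0],0],[1,[0,0,0],0],[1,[0,0,0],0],[1,[0,0,0],0],[1,[0,0,0],0],[1,[0,0,0],0],[1,[0,0,0],0]]'; python3 look.py 8
```

```text
time_s: 18.55
position: [0.6206, -0.1062, 0.3277]
tool_rot: [[-0.001, 0.968, 0.252], [0.0, 0.252, -0.968], [-1.0, -0.001, -0.001]]
ft_force: [1.7, 0.3, -5.6]
grip_width: 0.0431
time_s: 19.22
position: [0.6205, -0.1062, 0.3272]
tool_rot: [[0.0, 0.968, 0.252], [-0.0, 0.252, -0.968], [-1.0, 0.0, 0.0]]
ft_force: [-2.4, 2.5, 5.8]
grip_width: 0.0431
[ 0.6205 -0.1062  0.3272] [-2.43  2.54  5.82]
```

View pics/zz8.png

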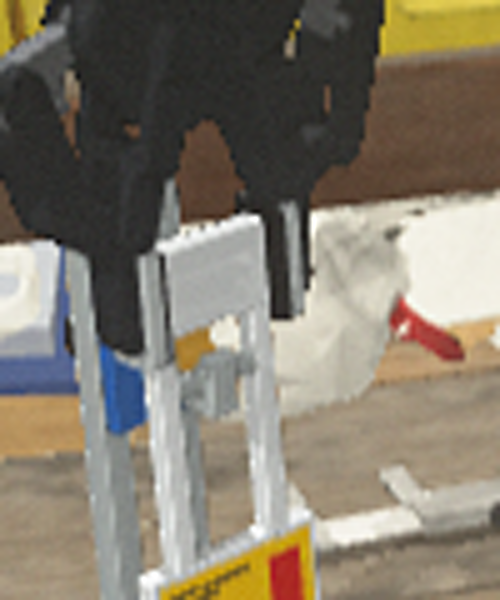

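The force swung from -5.6 N (snap-through pull) to +5.8 N (firm stop) at TCP z=0.327. In the picture the brass at (195,348) shows above the bar, and the tip at (218,385) stands in front of it. One more gentle press to confirm it is seated.

```bash
python3 -m inch '[[1,[0.02,0,0],0],[1,[0,0,0],0],[1,[0,0,0],0],[1,[0,0,0],0],[1,[0,0,0],0],[1,[0,0,0],0],[1,[0,0,0],0],[1,[0,0,0],0]]'; python3 - <<'E'
import cv2
i=cv2.imread('pics/scene8.png')[205:240,185:220];cv2.imwrite('pics/z8.png',cv2.resize(i,None,fx=16,fy=16,interpolation=cv2.INTER_NEAREST))
E
```

```text
time_s: 19.93
position: [0.6205, -0.1061, 0.3272]
tool_rot: [[0.001, 0.968, 0.252], [-0.0, 0.252, -0.968], [-1.0, 0.001, 0.001]]
ft_force: [-3.9, 2.5, 8.6]
grip_width: 0.0428
```

View pics/z8.png

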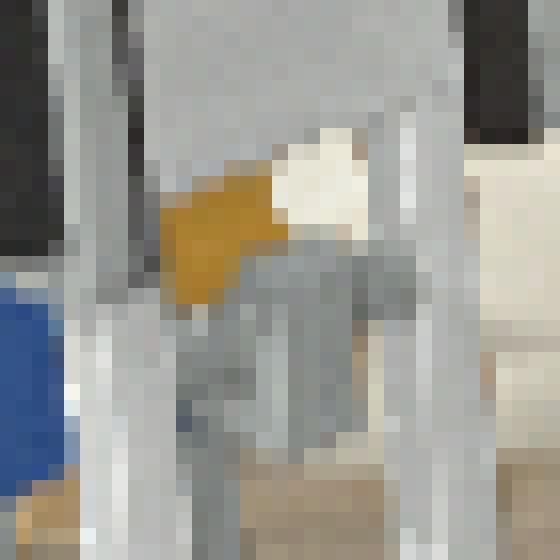

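Stiff stop: force rose to 8.6 N with z unchanged. Unloading before letting go.

```bash
python3 -m inch '[[1,[-0.03,-0.01,0],0],[1,[-0.02,0,0],0],[1,[0,0,0],0],[1,[0,0,0],0],[1,[0,0,0],0],[1,[0,0,0],0],[1,[0,0,0],0],[1,[0,0,0],0]]'; python3 -m inch '[[1,[-0.03,0,0],0],[1,[0,0,0],0],[1,[0,0,0],0],[1,[0,0,0],0],[1,[0,0,0],0],[1,[0,0,0],0],[1,[0,0,0],0],[1,[0,0,0],0]]' ; python3 look.py 9
```

```text
time_s: 20.6
position: [0.6204, -0.1063, 0.3275]
tool_rot: [[0.0, 0.968, 0.252], [0.0, 0.252, -0.968], [-1.0, 0.0, -0.0]]
ft_force: [0.5, 2.5, -0.8]
grip_width: 0.0428
time_s: 21.27
position: [0.6203, -0.1063, 0.328]
tool_rot: [[-0.001, 0.968, 0.252], [0.0, 0.252, -0.968], [-1.0, -0.001, -0.0]]
ft_force: [4.1, 0.4, -11.4]
grip_width: 0.0429
[ 0.6203 -0.1063  0.328 ] [  4.06   0.43 -11.39]
```

View pics/zz9.png

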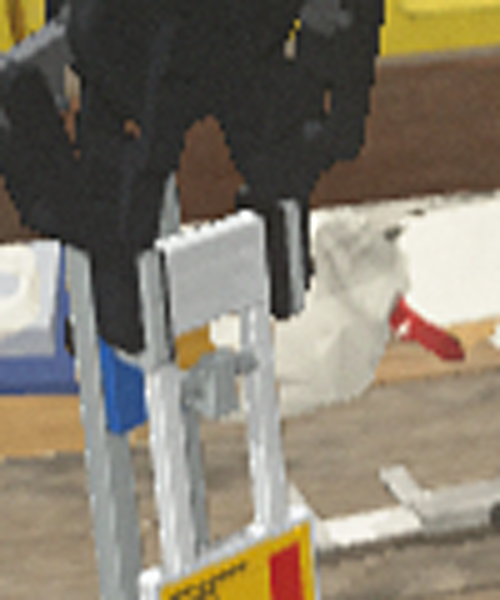

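The latch holds: an upward pull of about 10 N moved it only 0.5 mm. I'll set it home again and release.

```bash
python3 -m inch '[[1,[0.04,0.005,0],0],[1,[0.02,0,0],0],[1,[0,0,0],0],[1,[0,0,0],0],[1,[0,0,0],0],[1,[0,0,0],0],[1,[0,0,0],0],[1,[0,0,0],0]]' 20; python3 -m inch '[[0.2,[0,0,0],0],[0,[0,0,0],0],[-0.2,[0,0,0],0],[-0.4,[0,0,0],0],[-0.6,[0,0,0],0],[-0.7,[0,0,0],0],[-0.7,[0,0,0],0],[-0.7,[0,0,0],0]]' ; python3 look.py 10
```

```text
time_s: 21.98
position: [0.6204, -0.1063, 0.3273]
tool_rot: [[0.001, 0.968, 0.252], [-0.0, 0.252, -0.968], [-1.0, 0.001, 0.001]]
ft_force: [-1.6, 1.0, 2.5]
grip_width: 0.043
time_s: 22.65
position: [0.6205, -0.1063, 0.3266]
tool_rot: [[-0.0, 0.968, 0.252], [-0.0, 0.252, -0.968], [-1.0, -0.0, -0.0]]
ft_force: [-0.3, -0.0, -0.4]
grip_width: 0.0727
[ 0.6205 -0.1063  0.3266] [-0.34 -0.03 -0.39]
```

View pics/zz10.png

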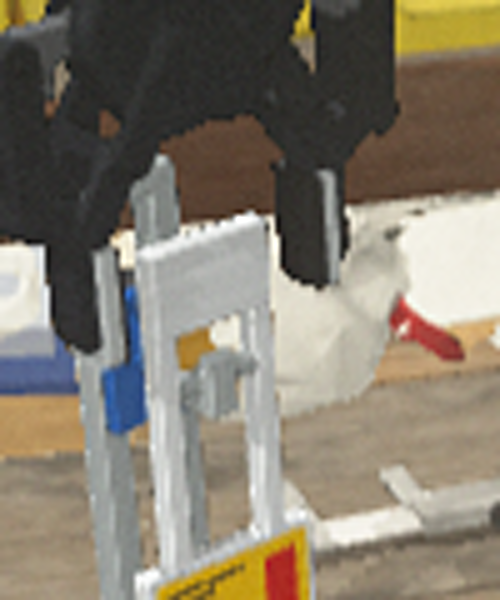

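The fingers are clear on both sides and the gauge hangs free. Retreating straight up, then outward.

```bash
python3 -m inch '[[-0.7,[-0.3,0,0],0],[-0.7,[-0.5,0,0],0],[-0.7,[-0.6,0,0],0],[-0.7,[-0.7,0,0],0],[-0.7,[-0.7,0,0],0],[-0.7,[-0.7,0,0],0],[-0.7,[0,-0.5,0],0],[-0.7,[0,-0.9,0],0]]'; python3 -m inch '[[-0.7,[0,-0.9,0],0],[-0.7,[0,-0.9,0],0],[-0.7,[0,-0.9,0],0],[-0.7,[0,-0.9,0],0],[-0.7,[0,-0.5,0],0],[-0.7,[0,0,0],0],[-0.7,[0,0,0],0],[-0.7,[0,0,0],0]]'; python3 - <<'E'
from h import *
i=optics.get_image('scene')[:,:,::-1];t=optics.get_image('top')[:,:,::-1]
cv2.imwrite('pics/scene11.png',i)
o=np.zeros((600,800,3),np.uint8);o[:,:500]=cv2.resize(i[160:310,140:265],(500,600),interpolation=cv2.INTER_CUBIC);o[:300,500:]=cv2.resize(t[130:230,200:300],(300,300));cv2.imwrite('pics/z11.png',o)
E
```

```text
time_s: 23.37
position: [0.5803, -0.1165, 0.4331]
tool_rot: [[0.003, 0.967, 0.253], [-0.001, 0.253, -0.967], [-1.0, 0.003, 0.002]]
ft_force: [0.7, -0.0, -1.1]
grip_width: 0.0727
time_s: 24.03
position: [0.4613, -0.1478, 0.4322]
tool_rot: [[0.001, 0.968, 0.252], [-0.0, 0.252, -0.968], [-1.0, 0.001, 0.001]]
ft_force: [0.3, -0.4, 0.0]
grip_width: 0.0728
```

View pics/z11.png

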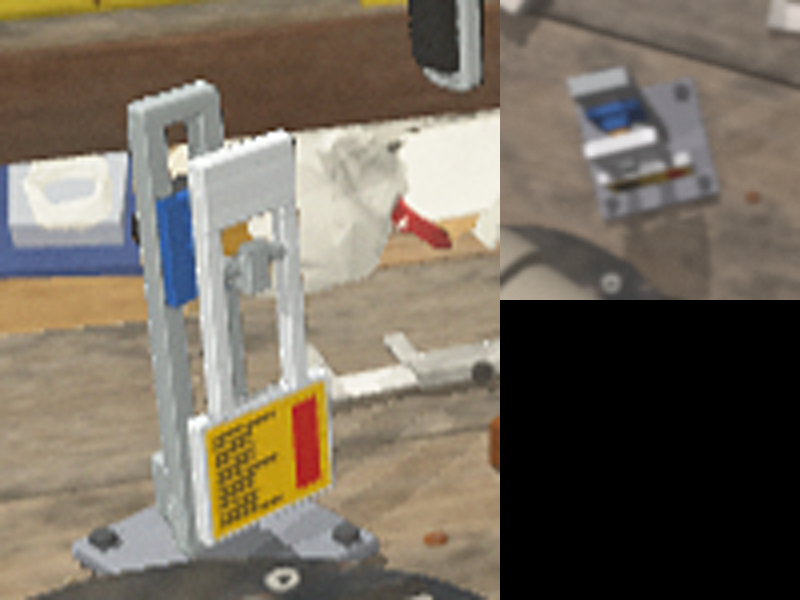

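View pics/scene11.png

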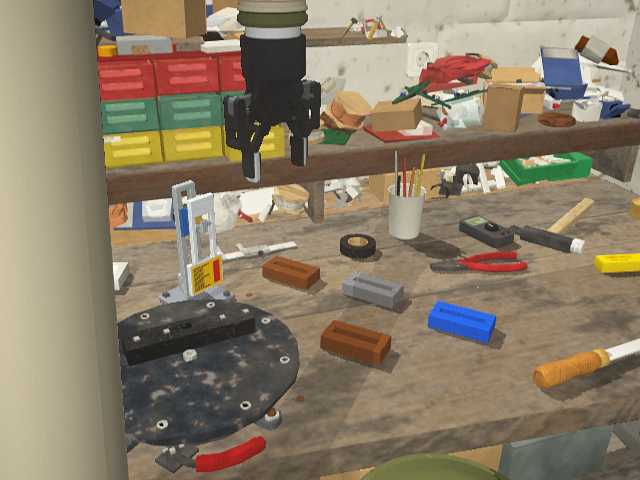

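The gauge hangs on the hook at about (203,245) with the yellow scale outward. The brass shows over the bar, the arm is clear, and the other things are where they were.

```bash
python3 -c "
from rig import env
env.close_job(); print(env.observe()['time_s'])"
```

```text
the job is handed in; nothing more can be done
the job is handed in; nothing more can be done
```

The gauge is hanging on the stand's hook by its crossbar, yellow scale outward. The job was handed in with the arm clear at about 24 s of the 48 s allowed.

**What I did:** I gripped the tab across its 44 mm, lifted the gauge from the grey holder and turned it about 101°. I then passed the opening over the hook and felt for the gap between the tip and the latch ramp. From there I pressed down until the bar sat home, and let go.

**Checks at the end:**
- **Seating:** The upward reaction peaked at about 8 to 10 N while squeezing past the latch. It then dropped and reversed as the bar snapped through, and the bar met a stiff stop. That puts the hook about 6 mm below nominal.
- **Latch:** A test pull upward of about 10 N moved it only 0.5 mm, so the latch was holding. I set the bar down again before opening the fingers.
- **Last pictures:** They show the brass latch over the bar, the gauge hanging freely, and everything else visible in the scene view where it started. I could not read the latch travel directly.

**Disagreement:** The first camera estimates of the hook differed by about 4 mm in depth and put its seat 1 to 3 mm lower than I felt. I used the felt contact instead.

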